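Weigh in a batch of hex nuts and put it up in the screw-top jar

ROBOT

A 6-joint arm with a two-finger parallel gripper is mounted at the origin on the work surface. World frame = base frame: x ahead of the robot, y to its left, z up, the work surface at z = 0. Lengths are in mm, angles in rad, forces in N, time in s.
With the tool pointing down it reaches from about 350 to 975 mm from the base axis. Payload 7.1 kg.
Tool frame: the origin (TCP) lies on the front face of the gripper's body, between the roots of the fingers; the fingertips stand 80 mm ahead of it and the grasp point (between the pads) lies 61 mm ahead of it (env.tips_ahead is the distance from the TCP to the fingertips, in mm); z points along the fingers, y is the line along which they close (so a half turn about z gives the same grasp; the last joint's range is limited). The gripper opens to 88 mm and grips with 3 to 60 N. Pads are 20 mm wide; open, the fingers measure 115 mm over their backs; the gripper's body (75 mm by 178 mm) begins 61 mm behind the grasp point.
Start: joints at [-1.342, 0.423, 1.63, -0, 1.089, -0.019], TCP at [153.314, -605.888, 302.675] pointing down, gripper open.
Joint ranges: [-3, 3], [-0.9, 2.11], [0.09, 2.58], [-1.31, 4.45], [0.11, 2.69], [-2.54, 2.54]. Speed limits (rad/s): [2.39, 2.39, 3.01, 3.14, 3.14, 3.14].

INTERFACE

Orientations are given as a unit quaternion [x, y, z, w].
In Python, from station import env, set_gripper, viewer, workorder gives the robot as it stands. Calls block until the motion is done:
- env.reach(position, orientation): joint-space move of the TCP to a pose.
- env.move_l(position, rot=None, rate=150, f_stop=None): straight line of the TCP; rot=None keeps the orientation; rate is the mean speed in mm/s. With f_stop (N) it stops when the force on the tool has changed by that much, and returns True; else False.
- env.move_joints(angles): joint-space move.
- set_gripper(opening): finger opening in mm; the grip force is fixed at half the most; returns when the fingers have stopped.
- env.hold(seconds).
- env.ik(position, orientation): joint angles nearest the present ones, or None.
- env.read_state(): the state.
- viewer.camera(name): name is "side" or "top"; returns the picture (400x640x3 uint8, blue, green, red); there is no depth.
- viewer.camera_params(name): a dict with "fx", "fy", "cx", "cy" (pixels), "pose" (4x4, takes a point from camera to world coordinates). Camera axes: x right, y up, looking along -z (the intrinsics and any distortion apply to the point x, -y, -z); pixel columns grow to the right and rows downward; lengths in mm; the calibration is good to about 2 mm. A picture is of the moment at which its call begins. camera_params takes no time and is no camera call.
A pose or a line that the arm cannot do raises env.IKError and nothing moves.
- workorder.sign_off(): hands the job in; it is judged then, once.
The state is a dict: "time_s": time; "qpos": joint angles; "dq": joint speeds; "tau": joint torques, N m; "tool_pos": TCP position; "orientation": TCP orientation; "force": force on the tool from outside, world axes, zero at the start; "wrist_torque": the same for the moment, N m; "width": finger opening in mm; "grip_force": force on a finger pad.
Only numpy, scipy, OpenCV 4.12 (cv2) and the standard library are available. Lean on these libraries where they do the work, as an engineer would, in place of code of your own. Each camera call takes 0.05 s, during which the arm holds its last target. There are 200 camera calls.

TASK

The hex nuts lying on the balance's left pan are a batch to be weighed in: add brass weights to the right pan until the beam floats level with the whole batch on the left pan and your hands off. Then put every nut of the batch into the clear jar, whose screw lid has to come off (twist it anticlockwise, regripping, until it lifts free), leave the lid lying flat on the bench, see that all the weights end up back in the weight tray, and leave the cup stack, tape roll and screwdriver where they are.

Things in the scene. Friction and masses are not known exactly. Their poses are not given: they have to be found in the camera images.
- balance: two-pan trip balance fixed to the bench: blue housing 140 x 360 x 54 mm (x, y, z), origin under its centre, its y axis along the beam; left pan at +y, right pan at -y, pan centres 120 mm from the middle. Between the pans stands a white dial plate, 66 mm wide (y), top 148 mm above the bench, with the beam's pointer before it on the +x side
- beam (a joint): the balance beam's tilt in rad: 0 level, negative when the left pan is down, positive when the right pan is down; stops at -0.09 and 0.09 (a pan moves about 11 mm up or down). A linkage keeps the pans horizontal, and it does not matter where on a pan a load lies. The beam is lightly sprung to level: both pans equal (or empty) reads 0, 10 g of difference tilts it about 0.04, and it settles within 2 s
- left_pan (a point): centre of the left pan's floor: steel disc 150 mm in diameter, flat, with a lip 3 mm high round its edge; floor 107 mm above the bench when level. z up
- right_pan (a point): centre of the right pan's floor; the pan is like the left one
- nut1_center (a point): centre of one steel heavy hex nut of the batch: 27 mm across flats, 31 mm across corners, 17 mm high, 50 g within 2 per cent; lies flat, its z axis up; the x axis is square to one pair of flats, the next pairs are 60 degrees on. All five nuts are alike; 3 to 5 of them are present
- nut2_center (a point): centre of one steel heavy hex nut of the batch: 27 mm across flats, 31 mm across corners, 17 mm high, 50 g within 2 per cent; lies flat, its z axis up; the x axis is square to one pair of flats, the next pairs are 60 degrees on. All five nuts are alike; 3 to 5 of them are present
- nut3_center (a point): centre of one steel heavy hex nut of the batch: 27 mm across flats, 31 mm across corners, 17 mm high, 50 g within 2 per cent; lies flat, its z axis up; the x axis is square to one pair of flats, the next pairs are 60 degrees on. All five nuts are alike; 3 to 5 of them are present
- nut4_center (a point): centre of one steel heavy hex nut of the batch: 27 mm across flats, 31 mm across corners, 17 mm high, 50 g within 2 per cent; lies flat, its z axis up; the x axis is square to one pair of flats, the next pairs are 60 degrees on. All five nuts are alike; 3 to 5 of them are present
- nut5_center (a point): centre of one steel heavy hex nut of the batch: 27 mm across flats, 31 mm across corners, 17 mm high, 50 g within 2 per cent; lies flat, its z axis up; the x axis is square to one pair of flats, the next pairs are 60 degrees on. All five nuts are alike; 3 to 5 of them are present
- w50_center (a point): centre of the body of the 50 g brass weight: disc 26 mm in diameter, 14 mm high, with a knob 12 mm wide and 9 mm high on top
- w100_center (a point): centre of the body of the 100 g brass weight: disc 34 mm in diameter, 16 mm high, with a knob like the other
- w200_center (a point): centre of the body of the 200 g brass weight: disc 42 mm in diameter, 18 mm high, with a knob like the others
- tray: shallow wooden weight tray fixed to the bench, 250 x 130 mm (x, y), rim 8 mm high, floor 4 mm above the bench, walls 4 mm; origin under its centre, z up
- jar_mouth (a point): centre of the clear jar's mouth, level with its rim 106 mm above the bench: opening 47 mm in diameter, neck 53 mm outside, body 84 mm in diameter up to 70 mm above the bench with a sloping shoulder to 82 mm. The jar stands in a steel collar bolted to the bench (plate 116 mm square) and does not turn. z up
- jar_floor (a point): centre of the jar's inner floor, 8 mm above the bench; z up
- lid_center (a point): centre of the white screw lid, half-way up: 66 mm in diameter, 20 mm high, 30 g, z axis up. On the jar its underside edge is 89 mm and its top 109 mm above the bench. Two lugs inside hold it: turned anticlockwise seen from above, it comes free of the thread after 100 to 120 degrees (depending on how far it was screwed on) and meets a stop 30 degrees later; eased back a little (5 degrees) off the stop it lifts straight off. It turns easily
- cup_stack: bystander: stack of white paper cups, 75 mm in diameter, 142 mm high, standing on the bench; origin under its centre
- tape_roll: bystander: roll of tape lying flat, 96 mm in diameter, 24 mm high; origin under its centre
- screwdriver: bystander: screwdriver lying on the bench, about 200 mm long along its x axis; origin near its middle
Mind the look-alikes: they are no part of the job. What is shaped like the part that bears nut2_center but turquoise is not meant.

How it is judged (in metres and radians):
On the way:
1. the whole batch lies on the left pan, the beam floats level and at rest, and the robot touches nothing (horizontal distance between each of nut1_center, nut2_center, nut3_center, nut4_center, nut5_center and left_pan below 0.075 m and z of nut1_center in the frame of left_pan between 0 and 0.04 m and z of nut2_center in the frame of left_pan between 0 and 0.04 m and z of nut3_center in the frame of left_pan between 0 and 0.04 m and z of nut4_center in the frame of left_pan between 0 and 0.04 m and z of nut5_center in the frame of left_pan between 0 and 0.04 m and value of joint beam between -0.03 and 0.03 rad and velocity of joint beam between -0.05 and 0.05 rad/s and contact force between each of the fingers, the arm and anything else below 0.3 N), for 0.5 s.
At the end, for the whole second after the job is handed in: After the weighing (whole batch on the left pan, beam within 0.03 rad of level and still for 0.5 s, hands off): every nut is inside the jar below its rim, all three weights lie in the weight tray, the lid lies flat on the bench, and no bystander has moved more than 30 mm (horizontal distance between each of nut1_center, nut2_center, nut3_center, nut4_center, nut5_center and jar_floor below 0.036 m and z of nut1_center in the frame of jar_floor between 0 and 0.085 m and z of nut2_center in the frame of jar_floor between 0 and 0.085 m and z of nut3_center in the frame of jar_floor between 0 and 0.085 m and z of nut4_center in the frame of jar_floor between 0 and 0.085 m and z of nut5_center in the frame of jar_floor between 0 and 0.085 m and x of w50_center in the frame of tray between -0.125 and 0.125 m and y of w50_center in the frame of tray between -0.065 and 0.065 m and height (world z) of each of w50_center, w100_center, w200_center below 0.03 m and x of w100_center in the frame of tray between -0.125 and 0.125 m and y of w100_center in the frame of tray between -0.065 and 0.065 m and x of w200_center in the frame of tray between -0.125 and 0.125 m and y of w200_center in the frame of tray between -0.065 and 0.065 m and height (world z) of lid_center below 0.02 m); the robot touches nothing.
It fails at once if the cup stack is moved more than 30 mm (distance of cup_stack from where it was at the start of the episode above 0.03 m).
It fails at once if the tape roll is moved more than 30 mm (distance of tape_roll from where it was at the start of the episode above 0.03 m).
It fails at once if the screwdriver is moved more than 30 mm (distance of screwdriver from where it was at the start of the episode above 0.03 m).
Of nut1, nut2, nut3, nut4, nut5 only 3 to 5 are there at a start; the rules pass over those that are not, and their reading is None.
At some moment in a run one of w50, w100, w200 may be knocked a few centimetres aside while the robot is not near it.
Once in a run the grip may slacken for a moment while it holds something.
It also fails if it takes over 210 s, if anything falls off the work surface, if the arm or the gripper's body presses on something with over 40 N, if the wrist force passes 120 N, or if a joint passes its speed limit or range.

## Working session

There is one attempt and no reset: what is moved stays moved. The work goes in short steps, each a Python script; the robot and the scene stay as the last script left them, time stands still between calls to the robot, and variables do not carry over. Pictures are saved under pics/ and viewed, at most 14 in all, crops included, and the job is handed in when it is done.

```bash
ls; mkdir -p pics
python3 - <<'E'
from station import env, viewer
import cv2
for n in("top","side"):
    im=viewer.camera(n); cv2.imwrite(f"pics/{n}0.png",im); p=viewer.camera_params(n); print(n,p)
print(env.read_state())
E
```

```text
pics
top {'fx': 367.41727062873, 'fy': 367.41727062873, 'cx': 323.2362344314666, 'cy': 198.8035105198748, 'pose': array([[-2.71740407e-02,  9.96094546e-01, -8.40073008e-02,
         4.76182006e+02],
       [-9.99032394e-01, -2.41545004e-02,  3.67537195e-02,
         5.74747303e+00],
       [ 3.45810252e-02,  8.49247619e-02,  9.95787094e-01,
         8.94019957e+02],
       [ 0.00000000e+00,  0.00000000e+00,  0.00000000e+00,
         1.00000000e+00]])}
side {'fx': 441.5984283111788, 'fy': 441.5984283111788, 'cx': 314.07636223126053, 'cy': 191.37431372356113, 'pose': array([[ 8.70160104e-01,  2.95572248e-01, -3.94282182e-01,
         1.74996494e+02],
       [-4.92633206e-01,  5.03004054e-01, -7.10140441e-01,
        -7.11794184e+02],
       [-1.15722703e-02,  8.12172376e-01,  5.83302764e-01,
         6.70048239e+02],
       [ 0.00000000e+00,  0.00000000e+00,  0.00000000e+00,
         1.00000000e+00]])}
{'time_s': 0.1, 'qpos': array([-1.34198081e+00,  4.23755553e-01,  1.63057225e+00,  2.54407837e-07,
        1.08859071e+00, -1.89974840e-02]), 'dq': array([ 0.00012566, -0.0016712 , -0.00110207, -0.00221532, -0.00103966,
        0.00205912]), 'tau': array([-7.29376952e-04, -5.45614743e+01, -2.74324661e+01,  6.44584699e-02,
        1.88290532e-02, -2.61999975e-05]), 'tool_pos': array([ 153.24486398, -605.53801883,  302.0011307 ]), 'orientation': array([ 9.92333195e-01,  1.23589606e-01, -6.93076934e-05, -6.59296138e-04]), 'force': array([-0.10538737,  0.53213439, -0.1383629 ]), 'wrist_torque': array([-0.00068612,  0.01717849, -0.03036549]), 'grip_force': 0.0, 'width': 87.94399710138427}
```

View pics/top0.png

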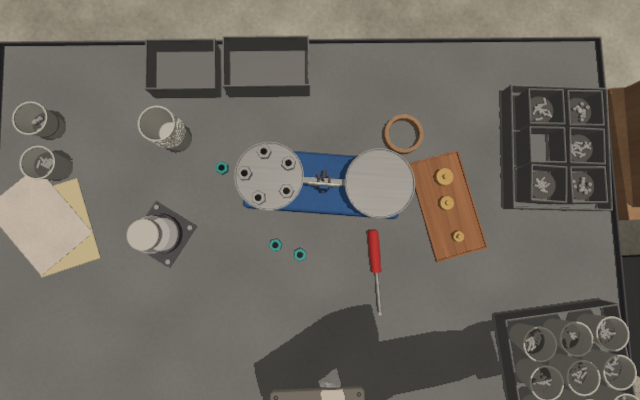

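View pics/side0.png

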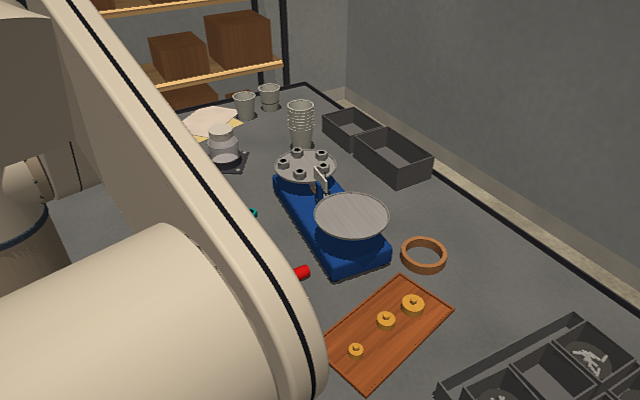

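Run:
```python
import cv2,numpy as np
t=cv2.imread("pics/top0.png");s=cv2.imread("pics/side0.png")
r=lambda im,x,y,w,h,W,H:cv2.resize(im[y:y+h,x:x+w],(W,H),interpolation=cv2.INTER_NEAREST)
a=np.vstack([r(t,230,138,80,60,400,300),r(s,268,142,80,60,400,300)])
b=np.vstack([r(t,210,155,100,110,400,300)[:, :],r(t,110,195,100,75,400,300)])
cv2.imwrite("pics/crop1.png",np.hstack([a,b]))
```

```text
(no output)
```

View pics/crop1.png

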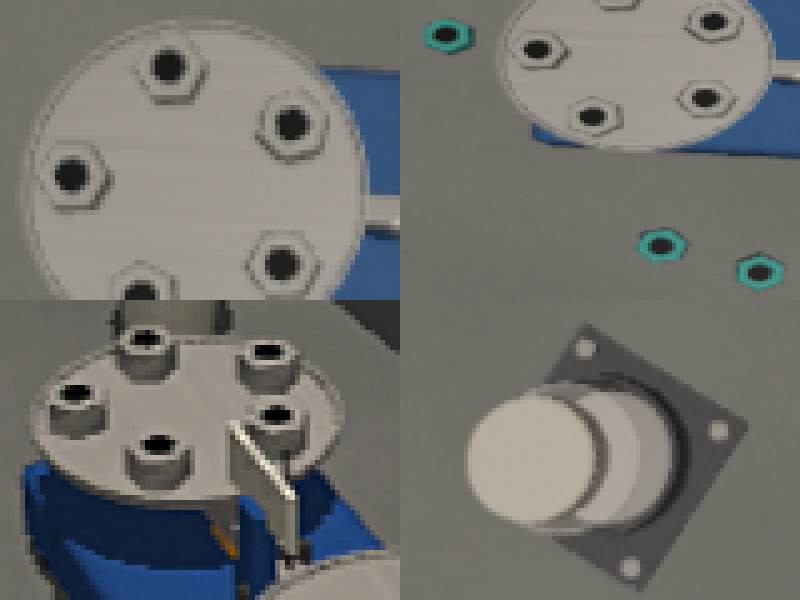

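Top view: five grey nuts on the left pan (264,152), (288,163), (244,173), (286,191), (258,197). The three turquoise ones on the bench at (222,168), (275,244), (300,255) are look-alikes and don't count. The crop confirms this. The batch is therefore 5 nuts, about 250 g, so 200 + 50 on the right.

```bash
cat > h.py <<'E'
import cv2, numpy as np
from station import env, set_gripper, viewer, workorder
from scipy.spatial.transform import Rotation as R
P={n:viewer.camera_params(n) for n in("top","side")}
def ray(n,px):
    p=P[n]; d=np.array([(px[0]-p["cx"])/p["fx"],-(px[1]-p["cy"])/p["fy"],-1.])
    return p["pose"][:3,3], p["pose"][:3,:3]@d
def onz(n,px,z):
    o,d=ray(n,px); return o+d*(z-o[2])/d[2]
def tri(a,b):
    o,d=ray("top",a); q,e=ray("side",b); d=d/np.linalg.norm(d); e=e/np.linalg.norm(e)
    s=np.linalg.lstsq(np.c_[d,-e],q-o,rcond=None)[0]
    A,B=o+s[0]*d,q+s[1]*e
    return (A+B)/2,np.linalg.norm(A-B)
def proj(n,X):
    p=P[n]; c=p["pose"][:3,:3].T@(np.asarray(X)-p["pose"][:3,3])
    return np.array([p["cx"]+p["fx"]*c[0]/-c[2],p["cy"]-p["fy"]*c[1]/-c[2]])
def blobs(m,lo,hi,off=(0,0),w=None):
    k,l,st,ce=cv2.connectedComponentsWithStats(m.astype(np.uint8))
    return [(ce[i]+off,st[i,4]) for i in range(1,k) if lo<=st[i,4]<=hi]
def yellow(im):
    h=cv2.cvtColor(im,cv2.COLOR_BGR2HSV); return cv2.inRange(h,(17,110,90),(32,255,255))>0
E
python3 - <<'E'
from h import *
np.set_printoptions(precision=1,suppress=True)
t=cv2.imread("pics/top0.png");s=cv2.imread("pics/side0.png")
sub=lambda im,x0,y0,x1,y1:(im[y0:y1,x0:x1],(x0,y0))
print("holes")
T,o=sub(t,230,138,310,214); T=blobs(T.max(2)<75,6,80,o)
S,o=sub(s,275,145,338,182); S=blobs(S.max(2)<60,4,80,o)
print(T,S)
print("tri")
for a,_ in T:
    r=sorted([(tri(a,b)[1],*tri(a,b)[0],*b) for b,_ in S])[:2]; print(a,np.array(r))
print("weights")
T=blobs(yellow(t[140:260,410:490]),15,400,(410,140)); S=blobs(yellow(s[270:400,320:460]),15,900,(320,270)); print(T,S)
for a,_ in T:
    for b,_ in S:
        X,e=tri(a,b)
        if e<8: print(a,b,X,e)
def ell(m,off):
    c=max(cv2.findContours(m.astype(np.uint8),0,2)[0],key=cv2.contourArea); e=cv2.fitEllipse(cv2.convexHull(c)); return np.array(e[0])+off,e[1],e[2]
g=lambda im,th,b,:ell(im[b[1]:b[3],b[0]:b[2]].min(2)>th,b[:2])
print("lid"); a=g(t,180,(120,205,165,260)); b=g(s,165,(200,118,240,142)); print(a,b,tri(a[0],b[0]))
print("Rpan"); a=g(t,135,(344,140,420,225)); b=g(s,125,(305,185,395,245)); print(a,b,tri(a[0],b[0]))
h=cv2.cvtColor(t,cv2.COLOR_BGR2HSV); m=cv2.inRange(h,(3,80,60),(16,255,255)); m[:,:405]=0;m[:,500:]=0;m[:145]=0;m[270:]=0
c=max(cv2.findContours(m,0,2)[0],key=cv2.contourArea); q=cv2.boxPoints(cv2.minAreaRect(c)); print("tray",[onz("top",p,8)[:2] for p in q])
E
```

```text
holes
[(array([263.3, 150.7]), np.int32(28)), (array([288. , 162.5]), np.int32(28)), (array([243.7, 172.6]), np.int32(29)), (array([305.9, 184.3]), np.int32(9)), (array([285.9, 190.4]), np.int32(31)), (array([257.5, 197.2]), np.int32(28)), (array([283.5, 210. ]), np.int32(6)), (array([296., 211.]), np.int32(9))] [(array([291.1, 146.4]), np.int32(7)), (array([311.9, 146.4]), np.int32(11)), (array([297. , 149.4]), np.int32(11)), (array([302. , 153.5]), np.int32(4)), (array([321. , 151.8]), np.int32(13)), (array([282.7, 160.1]), np.int32(15)), (array([322.9, 164.6]), np.int32(13)), (array([299.2, 170.5]), np.int32(17)), (array([324.5, 172.5]), np.int32(4)), (array([304.8, 175.5]), np.int32(4)), (array([280.3, 179.1]), np.int32(47)), (array([329.9, 178.7]), np.int32(36))]
tri
[263.3 150.7] [[  0.3 648.6 102.8 113.4 321.  151.8]
 [  0.6 664.2 111.6  42.3 324.5 172.5]]
[288.  162.5] [[  0.8 622.5  50.3 112.9 322.9 164.6]
 [  1.4 627.4  51.5  88.3 324.5 172.5]]
[243.7 172.6] [[  0.  614.2 158.1  39.  299.2 170.5]
 [  1.2 602.8 144.7 112.9 297.  149.4]]
[305.9 184.3] [[  8.7 567.4  10.5 197.
[... 376 characters left out ...]
7 160.1]
 [ 11.7 511.8  37.5 117.9 280.3 179.1]]
weights
[(array([444. , 176.3]), np.int32(233)), (array([446.2, 202.6]), np.int32(156)), (array([458. , 235.9]), np.int32(91))] [(array([412.6, 305.1]), np.int32(393)), (array([385.5, 320.3]), np.int32(275)), (array([355.4, 350.7]), np.int32(188))]
[444.  176.3] [412.6 305.1] [ 598.1 -323.4   14. ] 0.706424387947885
[446.2 202.6] [385.5 320.3] [ 533.7 -325.7   13.3] 0.8279586518016819
[458.  235.9] [355.4 350.7] [ 452.1 -350.2   12.3] 0.951063796085321
lidTraceback (most recent call last):
  File "<stdin>", line 21, in <module>
  File "<stdin>", line 20, in <lambda>
  File "<stdin>", line 19, in ell
ValueError: max() iterable argument is empty
```

Run:
```python
from h import *
np.set_printoptions(precision=1,suppress=True)
t=cv2.imread("pics/top0.png");s=cv2.imread("pics/side0.png")
print(t[235,142],s[130,220],s[150,222],t[190,380],s[218,350],t[235,170])
def ell(m,off):
    c=max(cv2.findContours(m.astype(np.uint8),0,2)[0],key=cv2.contourArea); e=cv2.fitEllipse(cv2.convexHull(c)); return np.array(e[0])+off,e[1],e[2]
g=lambda im,th,b,:ell(im[b[1]:b[3],b[0]:b[2]].min(2)>th,b[:2])
for n,im,p,b,q in [("lid",t,(142,235),(120,205,165,260),.93),("lid",s,(220,130),(200,118,240,142),.9),("pan",t,(380,190),(344,140,420,225),.85),("pan",s,(350,218),(305,185,395,245),.85)]:
    th=im[p[1]-2:p[1]+3,p[0]-2:p[0]+3].mean((0,1)).min()*q; e=g(im,th,b); print(n,th,e)
    if im is t: a=e
    else: print(tri(a[0],e[0]), onz("top",a[0],109))
h=cv2.cvtColor(t,cv2.COLOR_BGR2HSV); m=cv2.inRange(h,(3,80,60),(16,255,255)); m[:,:405]=0;m[:,500:]=0;m[:145]=0;m[270:]=0
c=max(cv2.findContours(m,0,2)[0],key=cv2.contourArea); q=cv2.boxPoints(cv2.minAreaRect(c)); print("tray",np.array([onz("top",p,8)[:2] for p in q]))
# bench features: cups, tape, jar plate rough
for n,p,z in [("cup",(166,122),70),("tape",(404,133),12),("sdtip",(380,313),5),("sdend",(373,232),12)]: print(n,onz("top",p,z))
# nut hex angle: outer-contour of bright rim minus... print 6-fold phase of dark hole-surrounding gradient
for c in [(263.3,150.7),(288,162.5),(243.7,172.6),(285.9,190.4),(257.5,197.2)]:
    G=cv2.GaussianBlur(cv2.cvtColor(t,cv2.COLOR_BGR2GRAY),(0,0),.7).astype(np.float32)
    gx=cv2.Sobel(G,5,1,0);gy=cv2.Sobel(G,5,0,1)
    yy,xx=np.mgrid[0:400,0:640]; r=np.hypot(xx-c[0],yy-c[1]); k=(r>4.8)&(r<8)
    # world angle of image gradient: image up=+x, left=+y
    a=np.arctan2(-gx,-gy); w=np.hypot(gx,gy)**2
    z=(w*np.exp(6j*a))[k].sum(); print(c,"flat-normal deg mod60",np.degrees(np.angle(z))/6,abs(z)/w[k].sum())
```

```text
[161 174 182] [172 191 204] [107 112 118] [149 157 163] [138 148 157] [135 142 148]
lid 149.80440000000002 (array([142.1, 234.4]), (29.747825622558594, 30.745037078857422), 55.27283477783203)
lid 155.80800000000002 (array([212.5, 125.4]), (21.358552932739258, 41.096561431884766), 83.33341979980469)
(array([468. , 356.1, 121.3]), np.float64(19.009908421704814)) [476.9 358.  109. ]
pan 126.14 (array([379.1, 183.5]), (66.61992645263672, 69.40022277832031), 126.6220703125)
pan 117.09599999999999 (array([350.2, 215.1]), (45.26201629638672, 75.45083618164062), 96.22566223144531)
(array([ 572.1, -143.9,  115.5]), np.float64(0.24665297708088368)) [ 572.8 -145.1  109. ]
tray [[ 633.4 -235.3]
 [ 668.7 -365.8]
 [ 422.6 -423.3]
 [ 390.  -294.9]]
cup [728.4 325.9  70. ]
tape [ 708.6 -230.6   12. ]
sdtip [ 275.3 -154.8    5. ]
sdend [ 467.6 -144.3   12. ]
(263.3, 150.7) flat-normal deg mod60 5.655702 0.4370331
(288, 162.5) flat-normal deg mod60 14.667861 0.45005065
(243.7, 172.6) flat-normal deg mod60 2.0181618 0.5048457
(285.9, 190.4) flat-normal deg mod60 1.0624199 0.38400328
(257.5, 197.2) flat-normal deg mod60 -27.27272 0.40805602
```

```bash
cat >> h.py <<'E'
HOV=255
def quat(yaw): return (R.from_euler("z",yaw)*R.from_euler("x",np.pi)).as_quat()
def bestyaw(x,y,cands,q6=0.):
    q1=np.arctan2(y,x); c=[a+k*np.pi for a in np.atleast_1d(cands) for k in(-2,-1,0,1,2)]
    return min(c,key=lambda w:abs(q1+np.pi/2-w-q6))
def st(): s=env.read_state(); return "t=%.1f w=%.1f g=%.1f F=%s"%(s["time_s"],s["width"],s["grip_force"],np.round(s["force"],1))
def pick(x,y,tip,yaw,op,rate=140):
    set_gripper(op) if abs(env.read_state()["width"]-op)>3 else None
    env.reach([x,y,HOV],quat(yaw))
    hit=env.move_l([x,y,tip+80],rate=rate,f_stop=15)
    set_gripper(0); w=env.read_state()["width"]
    env.move_l([x,y,HOV],rate=200); print("pick",hit,w,st())
def place(x,y,tip,yaw,op,rate=120,f=8):
    env.reach([x,y,HOV],quat(yaw)); print("carry",st())
    if env.read_state()["grip_force"]<2: raise SystemExit("LOST")
    hit=env.move_l([x,y,tip+80],rate=rate,f_stop=f); z=env.read_state()["tool_pos"][2]-80
    set_gripper(op); env.move_l([x,y,HOV],rate=200); print("placed",hit,z,st())
def weights(im,z=13):
    """yellow blobs in the top view -> (x,y,area), largest first"""
    b=blobs(yellow(im[100:290,330:520]),40,500,(330,100)); return sorted([(*onz("top",c,z)[:2],a) for c,a in b],key=lambda r:-r[2])
E
python3 - <<'E'
from h import *
np.set_printoptions(precision=1,suppress=True)
print("lid exp",proj("side",(477,358,109)))
s=cv2.imread("pics/side0.png"); cv2.imwrite("pics/l.png",cv2.resize(s[110:180,190:260],(560,560),interpolation=cv2.INTER_NEAREST))
im=viewer.camera("top"); W=weights(im); print(W)
x,y,_=W[0]; a=bestyaw(x,y,np.arctan2(y,x)+np.pi/2)
pick(x,y,6,a,58)
px,py=598,-146; place(px,py,120,bestyaw(px,py,np.arctan2(py,px)+np.pi/2),58)
im=viewer.camera("top"); cv2.imwrite("pics/t1.png",im); print(weights(im))
E
```

```text
lid exp [219.7 128.5]
[(np.float64(598.6627215419787), np.float64(-323.99336792975606), np.int32(233)), (np.float64(533.8339544986006), np.float64(-326.1144160417512), np.int32(157)), (np.float64(452.40181396511895), np.float64(-350.0863382430807), np.int32(94))]
pick False 41.798207911827554 t=5.5 w=41.5 g=30.0 F=[-0.9 -0.3 -1.5]
carry t=6.2 w=41.2 g=30.0 F=[-0.4 -0.6 -1.6]
placed False 120.09607846741585 t=7.7 w=58.1 g=0.0 F=[-0.  -0.4  0.1]
[]
```

View pics/l.png

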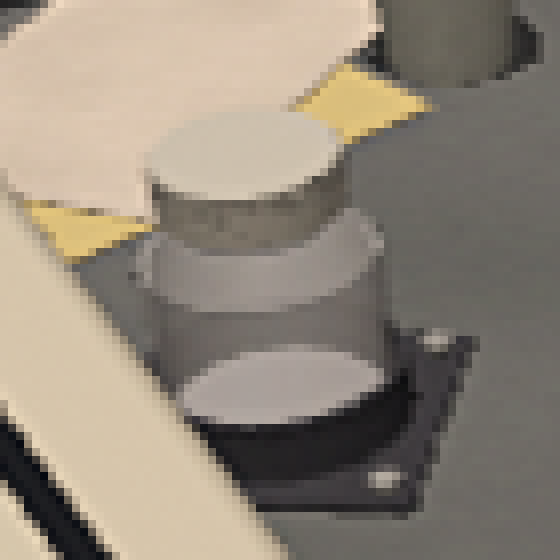

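View pics/t1.png

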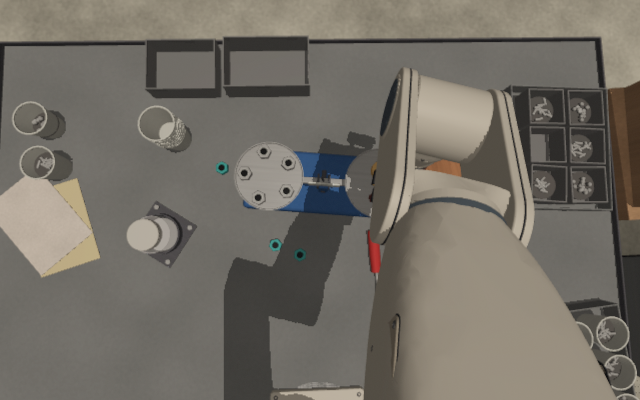

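The side crop puts the lid top ellipse at about (220.8,129), which agrees with the top-view ray at z≈109. In the top view the arm hides the tray, so I'll retreat before each look.

```bash
cat >> h.py <<'E'
LOOK=[-1.342, 0.423, 1.63, 0, 1.089, -0.019]
def look(name=None):
    env.move_joints(LOOK); im=viewer.camera("top")
    if name: cv2.imwrite(f"pics/{name}.png",im)
    return im
E
python3 - <<'E'
from h import *
print("lid tri",tri((142.1,234.4),(220.5,128.8)))
im=look(); W=weights(im); print(W)
t=[w for w in W if w[1]<-230 and w[2]<120]; x,y,_=t[0]; a=bestyaw(x,y,np.arctan2(y,x)+np.pi/2)
pick(x,y,6,a,44)
px,py=548,-146; place(px,py,120,bestyaw(px,py,np.arctan2(py,px)+np.pi/2),44)
im=look("t2"); cv2.imwrite("pics/s2.png",viewer.camera("side")); env.hold(2.5)
s=viewer.camera("side");cv2.imwrite("pics/s2b.png",s); im=look("t3"); print(weights(im),weights(im,117),st())
cv2.imwrite("pics/c3.png",np.vstack([cv2.resize(im[110:270,220:500],(700,400)),cv2.resize(s[140:220,265:405],(350,200)).repeat(2,1)]))
E
```

```text
lid tri (array([477.91131989, 357.97099946, 107.92934953]), np.float64(2.2389846641866975))
[(np.float64(617.3006524602824), np.float64(-168.56781745767333), np.int32(302)), (np.float64(533.9235985689586), np.float64(-326.1124459463856), np.int32(155)), (np.float64(452.79192050790846), np.float64(-350.0281761426928), np.int32(93))]
pick False 25.02897447229367 t=14.8 w=25.1 g=30.0 F=[ 0.2  0.5 -0.2]
carry t=15.7 w=25.1 g=30.0 F=[ 0.4  0.1 -1.1]
placed False 120.13296914982857 t=17.3 w=44.2 g=0.0 F=[-0.1  0.4 -0.9]
[(np.float64(618.2748364438272), np.float64(-166.90979765952576), np.int32(291)), (np.float64(534.170555334612), np.float64(-326.01120370421484), np.int32(156)), (np.float64(558.3862203311296), np.float64(-166.20509364125667), np.int32(108))] [(np.float64(601.5014883843882), np.float64(-146.52847030930963), np.int32(291)), (np.float64(527.325297056856), np.float64(-286.8487510322984), np.int32(156)), (np.float64(548.6824239024274), np.float64(-145.90695307619126), np.int32(108))] t=22.4 w=43.8 g=0.0 F=[-0.1  0.4  0.3]
```

View pics/c3.png

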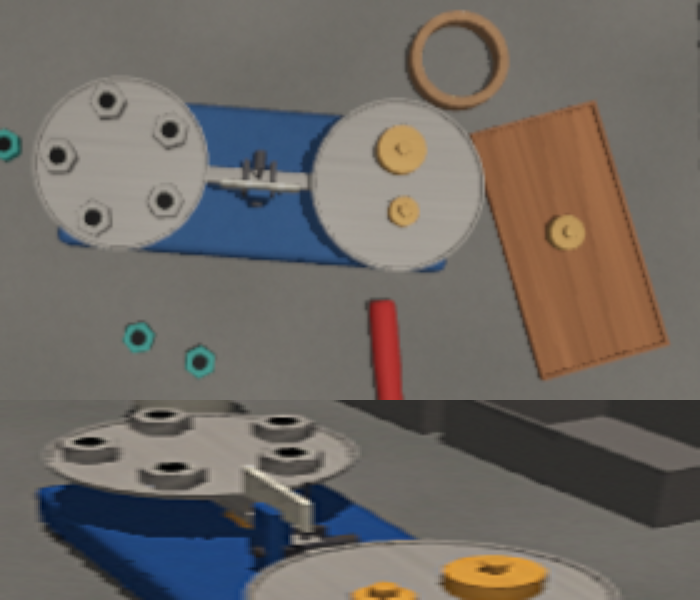

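Both weights stand on the right pan. I'll measure the nut-top and weight heights to confirm the beam is level.

```bash
cat >> h.py <<'E'
def nuts(t,s):
    T=blobs(t[138:214,230:310].max(2)<75,14,80,(230,138)); S=blobs(s[140:182,268:340].max(2)<60,5,40,(268,140)); out=[]
    for a,_ in T:
        c=[tri(a,b) for b,_ in S]; c=[x for x,e in c if e<3 and 100<x[2]<135]
        if len(c): out.append(min(c,key=lambda x:0 if len(c)==1 else abs(x[2]-118)))
    return np.array(out)
E
python3 - <<'E'
from h import *
np.set_printoptions(precision=1,suppress=True)
L=lambda n:cv2.imread(f"pics/{n}.png")
print(nuts(L("top0"),L("side0"))); print(nuts(L("t3"),L("s2b")))
a=blobs(yellow(L("t3")[140:235,344:412]),40,500,(344,140)); b=blobs(yellow(L("s2b")[180:250,310:395]),30,500,(310,180)); print(a,b)
for p,_ in a:
    for q,_ in b:
        X,e=tri(p,q)
        if e<10: print(X,e)
E
```

```text
[[648.6 102.8 113.4]
 [622.5  50.3 112.9]
 [602.8 144.7 112.9]
 [562.2  55.8 113.3]
 [549.2 116.1 113.6]]
[[648.7 103.3 124.4]
 [622.4  50.9 124.1]
 [602.6 145.4 124. ]
 [562.4  56.4 123.8]
 [549.5 116.8 124.4]]
[(array([379.9, 169.7]), np.int32(291)), (array([380.6, 194.2]), np.int32(108))] [(array([363.5, 210.7]), np.int32(293)), (array([341.4, 219.8]), np.int32(124))]
[ 601.9 -146.8  116.5] 0.6934614335107054
[ 549.2 -146.5  114.6] 0.7475578101835845
```

Nut tops rose from 113.2 to 124.1 mm, matching the 107 + 17 expected when level. The weighing is done, so the weights go back to the tray.

Run:
```python
from h import *
ry=lambda x,y:bestyaw(x,y,np.arctan2(y,x)+np.pi/2)
pick(548.9,-146.2,110,ry(549,-146),44); place(452.5,-350,7,ry(452.5,-350),44)
im=look("t4"); W=weights(im,128); print(W); x,y,_=max(W,key=lambda w:w[2])
pick(x,y,121,ry(x,y),58); place(598,-324,7,ry(598,-324),58)
im=look("t5"); print(weights(im))
```

```text
pick False 24.839132473306535 t=26.1 w=24.7 g=30.0 F=[-0.  -0.1 -1.6]
carry t=27.0 w=24.6 g=30.0 F=[-0.1  0.4 -0.3]
placed True 10.161204438700523 t=29.8 w=43.7 g=0.0 F=[1.1 0.1 0.2]
[(np.float64(602.682400655226), np.float64(-146.0653423681), np.int32(304)), (np.float64(526.5366686001712), np.float64(-282.816847751408), np.int32(155)), (np.float64(454.6409957541898), np.float64(-303.520221258314), np.int32(94))]
pick False 41.47267227101248 t=35.4 w=41.5 g=30.0 F=[ 0.1 -0.2 -2. ]
carry t=36.2 w=41.2 g=30.0 F=[ 0.6 -0.1 -1.4]
placed True 8.141323050073765 t=39.0 w=57.7 g=0.0 F=[ 0.4 -0.7  0.1]
[(np.float64(598.6209517909188), np.float64(-325.60902166819693), np.int32(238)), (np.float64(534.0447378234453), np.float64(-326.03578023958306), np.int32(156)), (np.float64(451.407116365736), np.float64(-349.9495401092611), np.int32(94))]
```

Run:
```python
from h import *
x,y=477.5,358; q1=np.arctan2(y,x)
set_gripper(88); env.reach([x,y,HOV],quat(q1+np.pi/2-1.2)); print(env.read_state()["qpos"])
print(env.move_l([x,y,172],rate=120,f_stop=10),st())
set_gripper(0); print(st())
q=np.array(env.read_state()["qpos"])
for d in (45,90,125):
    p=q.copy(); p[5]-=np.radians(d); env.move_joints(p); s=env.read_state(); print(d,s["qpos"][5],s["wrist_torque"],st())
print("lift",env.move_l([x,y,190],rate=60,f_stop=12),st(),env.read_state()["tool_pos"])
cv2.imwrite("pics/s6.png",viewer.camera("side")[:,:])
```

```text
[ 6.22311911e-01  4.39829880e-01  1.72950854e+00 -9.40103909e-05
  9.72207273e-01  1.17997061e+00]
False t=46.0 w=87.8 g=0.0 F=[0.2 0.4 0.1]
t=46.5 w=66.1 g=30.0 F=[-3.2  1.3  4.9]
45 0.3967902576235591 [-0.03080892  0.13845976  0.00449134] t=47.2 w=65.7 g=30.0 F=[-0.5  0.   3. ]
90 -0.38813176041116426 [-0.04790119  0.22811561  0.02996312] t=48.0 w=66.2 g=30.0 F=[-2.   0.3  3.2]
125 -0.9981970845936178 [-0.002577    0.53408142  0.13101903] t=48.6 w=65.4 g=30.0 F=[-3.7 -0.   5.1]
lift False t=49.1 w=65.9 g=30.0 F=[ 0.4  0.2 -1.2] [478.03410643 358.08531661 190.67823888]
```

Run:
```python
from h import *
x,y=477.5,358; env.move_l([x,y,HOV],rate=150)
px,py=385,190; place(px,py,4,np.arctan2(py,px)+np.pi/2+0.3,86,rate=90,f=6)
im=look("t7"); s=viewer.camera("side"); cv2.imwrite("pics/s7.png",s); print(nuts(im,s))
r=lambda im,x,y,w,h:cv2.resize(im[y:y+h,x:x+w],(400,500),interpolation=cv2.INTER_NEAREST)
cv2.imwrite("pics/c7.png",np.hstack([r(im,110,190,120,150),r(s,180,110,80,100)]))
```

```text
carry t=50.5 w=65.6 g=30.0 F=[-0.3  0.4 -1. ]
placed False 4.343533528406539 t=54.1 w=86.1 g=0.0 F=[-0.1 -0.2  0. ]
[[648.5871336  102.77387726 113.36532761]
 [622.53598971  50.25071042 112.91581684]
 [602.83359577 144.7251335  112.86101777]
 [562.25798008  56.03445282 113.1358208 ]
 [548.97864721 116.17012737 113.84850127]]
```

View pics/c7.png

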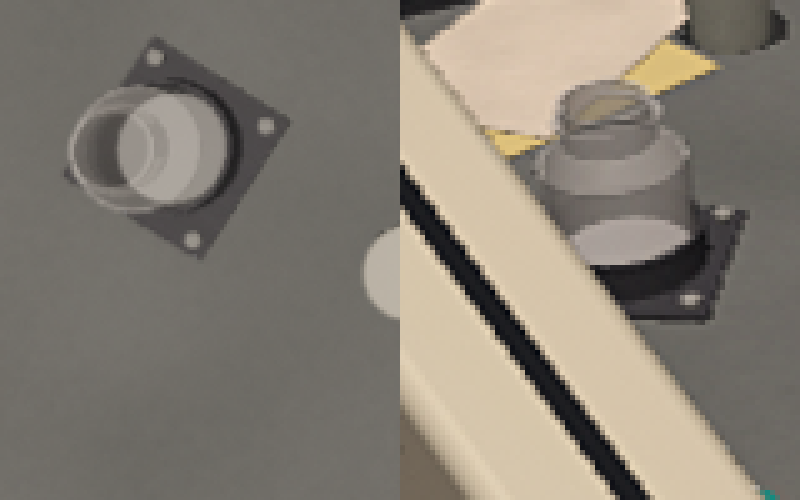

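The jar is open and the lid lies on the bench. First nut next.

```bash
cat >> h.py <<'E'
def nut(x,y,ang,ztop=113.2,jar=(477.7,358)):
    yaw=bestyaw(x,y,np.radians([ang-90,ang-30,ang+30]))
    pick(x,y,ztop-13,yaw,42)
    w=env.read_state()["width"]
    if w<24: return print("missed",w)
    q=env.read_state()["qpos"]; jx,jy=jar
    place(jx,jy,110,np.arctan2(jy,jx)+np.pi/2,42,rate=150,f=8)
E
python3 - <<'E'
from h import *
nut(549.1,116.2,-27.3)
im=look("t8"); s=viewer.camera("side"); cv2.imwrite("pics/s8.png",s); print(nuts(im,s))
r=lambda im,x,y,w,h:cv2.resize(im[y:y+h,x:x+w],(400,500),interpolation=cv2.INTER_NEAREST)
cv2.imwrite("pics/c8.png",np.hstack([r(im,110,190,120,150),r(s,180,110,80,100)]))
E
```

```text
pick True 26.914189930324007 t=62.4 w=26.7 g=30.0 F=[-0.4  0.1 -1.2]
carry t=63.4 w=26.9 g=30.0 F=[-0.4 -0.5 -0.1]
placed False 110.26116412389277 t=64.9 w=41.9 g=0.0 F=[-0.6 -1.  -0.6]
[[648.5871336  102.77387726 113.36532761]
 [622.53598971  50.25071042 112.91581684]
 [602.83359577 144.7251335  112.86101777]
 [562.25798008  56.03445282 113.1358208 ]]
```

View pics/c8.png

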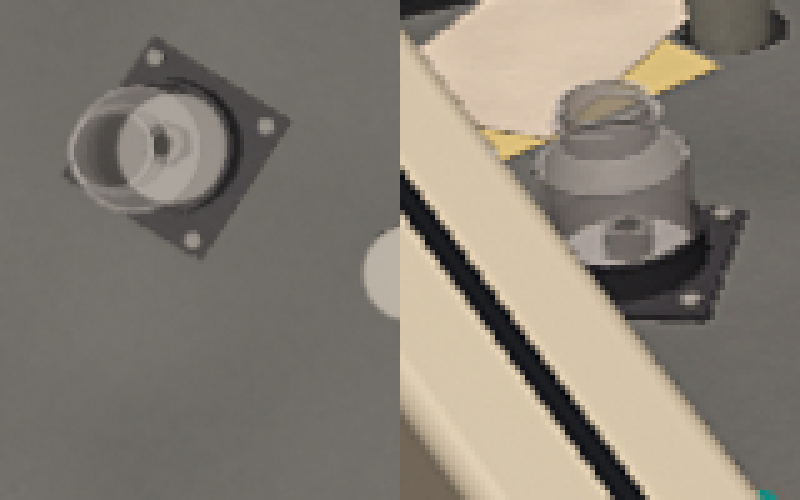

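Nut 1 is in the jar (crop shows it on the floor). The other four follow, with a look after each pair.

Run:
```python
from h import *
nut(562.3,56.0,1.1,jar=(475,358)); nut(602.8,144.7,2.0,jar=(480.5,358))
im=look("t9"); s=viewer.camera("side"); cv2.imwrite("pics/s9.png",s); print(nuts(im,s)); print(weights(im))
r=lambda im,x,y,w,h:cv2.resize(im[y:y+h,x:x+w],(400,500),interpolation=cv2.INTER_NEAREST)
cv2.imwrite("pics/c9.png",np.hstack([r(im,110,130,200,250),r(s,180,110,80,100)]))
```

```text
pick True 26.8044098121389 t=72.8 w=26.4 g=30.0 F=[-1.6 -0.5 -0.1]
carry t=74.0 w=26.4 g=30.0 F=[-0.2  0.6 -0.4]
placed False 110.28330579079807 t=75.5 w=42.2 g=0.0 F=[-0.7 -0.1  0.5]
pick False 26.686337692563203 t=78.1 w=26.5 g=30.0 F=[-1.1  0.7 -1. ]
carry t=79.1 w=26.9 g=30.0 F=[ 1.5 -0.2 -0.2]
placed False 110.20775200549227 t=80.6 w=42.0 g=0.0 F=[-0.6  1.  -0.3]
[[648.5871336  102.77387726 113.36532761]
 [622.53598971  50.25071042 112.91581684]]
[(np.float64(598.5801592667843), np.float64(-325.57547281199214), np.int32(238)), (np.float64(510.176680299073), np.float64(-323.4716010254734), np.int32(157)), (np.float64(451.407116365736), np.float64(-349.9495401092611), np.int32(94))]
```

View pics/c9.png

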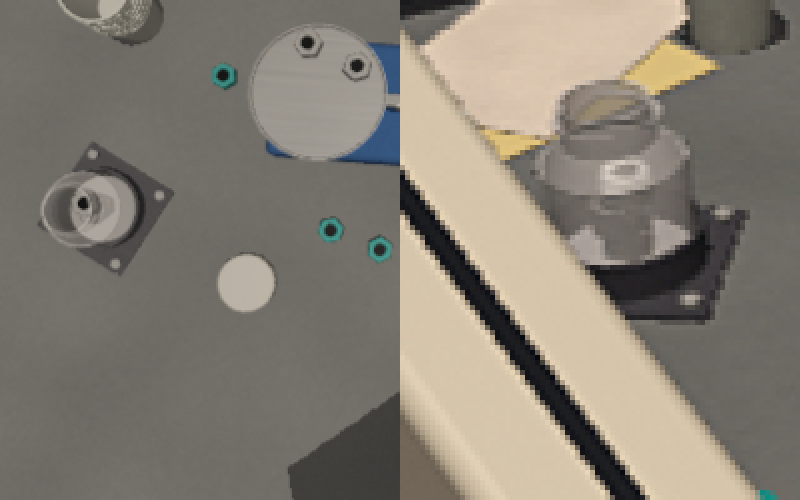

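Run:
```python
from h import *
nut(622.5,50.3,14.7,jar=(477.7,361)); nut(648.6,102.8,5.7,jar=(477.7,355))
im=look("t10"); s=viewer.camera("side"); cv2.imwrite("pics/s10.png",s); print(nuts(im,s)); print(weights(im))
r=lambda im,x,y,w,h:cv2.resize(im[y:y+h,x:x+w],(400,500),interpolation=cv2.INTER_NEAREST)
cv2.imwrite("pics/c10.png",np.hstack([r(im,110,130,200,250),r(s,180,110,80,100)]))
```

```text
pick False 26.6718499065872 t=88.7 w=26.6 g=30.0 F=[ 0.6  0.8 -0.8]
carry t=90.0 w=26.5 g=30.0 F=[ 0.5 -1.3  0.2]
placed False 110.22381273511681 t=91.5 w=42.1 g=0.0 F=[ 0.6 -0.3  0.6]
pick True 26.683060064290174 t=94.2 w=26.8 g=30.0 F=[-0.6 -0.6 -0.5]
carry t=95.4 w=26.9 g=30.0 F=[ 1.3  0.3 -1.3]
placed False 110.20157741063346 t=96.9 w=41.8 g=0.0 F=[ 0.2 -0.3 -0. ]
[]
[(np.float64(598.7020759370183), np.float64(-325.578078490413), np.int32(237)), (np.float64(510.176680299073), np.float64(-323.4716010254734), np.int32(157)), (np.float64(451.407116365736), np.float64(-349.9495401092611), np.int32(94))]
```

View pics/c10.png

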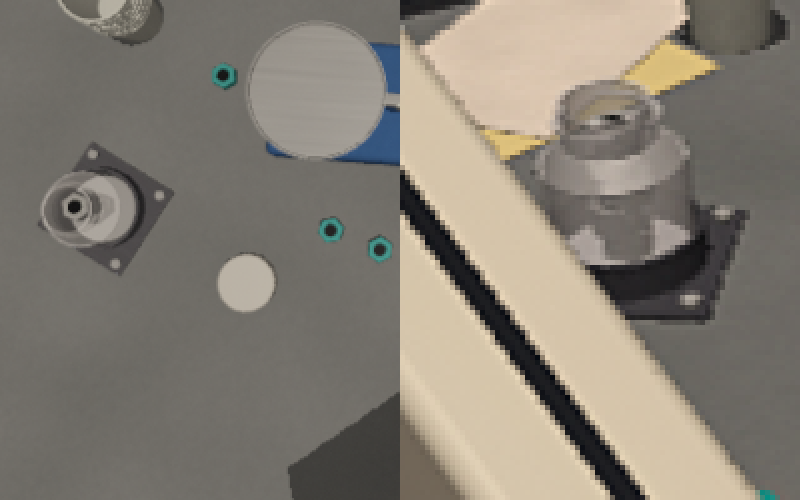

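View pics/t10.png

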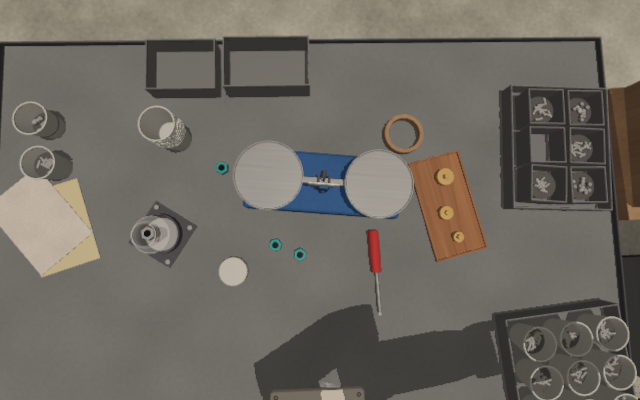

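The jar holds a five-nut column and the pans are empty. All three weights are in the tray, though w100 was nudged and is still inside. The lid is flat at (233,271) and the bystanders are unmoved. I'll check the top nut's height, then hand in.

Run:
```python
from h import *
t=cv2.imread("pics/top10.png") if 0 else cv2.imread("pics/t10.png"); s=cv2.imread("pics/s10.png")
T=blobs(t[220:250,135:165].max(2)<70,8,80,(135,220)); S=blobs(s[126:142,212:232].max(2)<90,3,40,(212,126)); print(T,S)
X=[tri(a[0],b[0]) for a in T for b in S]; print(X,st())
if any(e<6 and x[2]<99 for x,e in X): print(workorder.sign_off())
```

```text
[(array([146.625  , 232.84375]), np.int32(32))] [(array([222.6, 133.4]), np.int32(5))]
[(array([480.90973466, 354.57293814,  94.51416706]), np.float64(2.114589303378032))] t=100.5 w=41.9 g=0.0 F=[ 0.2  0.8 -0.4]
the job is handed in; nothing more can be done
None
```

I handed the job in at about 100 s of the 210 s allowed: the five-nut batch balanced level against the 200 g and 50 g weights, all five nuts are in the jar below its rim, the lid is flat on the bench, all three weights are in the tray, and the cup stack, tape roll and screwdriver look unmoved (the hand-in gave no verdict).

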